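Empty the milling-ball hopper and latch its trap door

TASK

Swing the yellow latch clear of the hopper's lever, then raise the red-knobbed lever to swing the trap-door bottom open so that all five white milling balls drop into the blue tray beneath. Then swing the trap door fully shut again, turn the latch fully back over the lever, and let go; leave the tray where it stands and do not disturb the bottle, the jar or the steel cell.

Things in the scene. Friction and masses are not known exactly. Their poses are not given: they have to be found in the camera images.
- hopper: Sheet-steel hopper on four legs, fixed. Origin on the bench, right under the middle of the door's hinge. x points from the lever (-x side, towards the robot's right) through the hopper to its back, z up. Box x 0 to 100, y -49 to 49, z 170 to 300 mm; legs 12 mm thick at x 6 and 94, y +-95 mm.
- lip_edge (a point): Middle of the outer edge of the hopper's loading lip, a 98 mm wide steel plate from the front wall's top (hopper frame x 0, z 270 mm) out and up to here (x -115, z 322). It overhangs lever and latch: come in beneath it from the hopper's -x side with the tool tilted 30 to 45 degrees from vertical.
- hinge (a point): Middle of the trap door's hinge axis, which runs along the hopper's y, 170 mm above the bench, at x 0, y 0 of the hopper's frame.
- door (a joint): Trap door (104 x 92 mm plate, hinged at the hopper's front lower edge): 0 rad shut (stop, start), 1.0 fully open (stop). Turns about the hopper's +y; its far edge goes down. A lever fixed to it reaches out to -x: raising the lever opens, lowering it shuts. Stiff hinge (0.25 N m, about 2 N at the knob): stays where left, loaded or empty. Past about 0.6 the balls roll off its far edge.
- lever_knob (a point): Centre of the red knob on the lever's end: cylinder 28 mm in diameter, 34 mm long, axis along the hopper's y (grip its two flat ends; it can turn between the fingers). 150 mm from the hinge axis: at x -127, y 0, z 90 mm in the hopper's frame when shut, x -136, z 234 fully open. The lever's stem is a 12 mm rod.
- latch (a joint): Latch: 0 rad = home (stop), arm square over the lever's stem, which it physically blocks from rising; grows counter-clockwise from above (hopper's z) to its stop at 1.5; clear of the lever from 1.0. Starts at 0 to 0.12. Light friction (0.04 N m): stays where left. It passes back over the stem only when the door is shut.
- latch_pin (a point): Point at the grip height of the latch's upright yellow pin (12 mm in diameter; its free top is 20 mm above this point and the latch's round bars lie 25 mm below it). It circles the pivot at a 60 mm radius: at latch angle q it lies at x -50 - 60 cos q, y -60 - 60 sin q, z 185 mm in the hopper's frame.
- latch_pivot (a point): Point on the latch's upright turning axis, at the pin's grip height: x -50, y -60, z 185 mm in the hopper's frame. The latch's yellow arm (80 mm long, 10 mm thick) runs from here along the hopper's +y at latch angle 0, a bar to the pin along -x.
- tray: Loose blue plastic tray standing under the hopper between its legs, 210 (x) x 140 (y) x 60 mm high, walls 4 mm, 0.9 kg; origin at the centre of its underside, axes along the hopper's.
- ball0_center (a point): Centre of a white ceramic milling ball, 24 mm in diameter, about 45 g; starts lying on the shut trap door in the hopper.
- ball1_center (a point): Centre of a white ceramic milling ball, 24 mm in diameter, about 45 g; starts lying on the shut trap door in the hopper.
- ball2_center (a point): Centre of a white ceramic milling ball, 24 mm in diameter, about 45 g; starts lying on the shut trap door in the hopper.
- ball3_center (a point): Centre of a white ceramic milling ball, 24 mm in diameter, about 45 g; starts lying on the shut trap door in the hopper.
- ball4_center (a point): Centre of a white ceramic milling ball, 24 mm in diameter, about 45 g; starts lying on the shut trap door in the hopper.
- amber_bottle: Bystander: amber glass bottle with a red cap, 68 mm in diameter, 160 mm high; origin at the centre of its foot.
- reagent_jar: Bystander: brown jar with a black lid, 66 mm in diameter, 100 mm high; origin at the centre of its foot.
- steel_cell: Bystander: steel sample cell, 60 mm in diameter, 94 mm high; origin at the centre of its foot.

How it is judged:
On the way, in this order (a step that is already met when the one before it is completed fails the run):
1. the latch is swung clear of the lever (beyond 0.9 rad) with the trap door still shut (value of joint latch above 0.9 rad and value of joint door below 0.1 rad), for 0.1 s.
2. the trap door is open (beyond 0.6 rad) and all five balls lie in the tray (value of joint door above 0.6 rad and x of ball0_center in the frame of tray between -0.102 and 0.102 m and y of ball0_center in the frame of tray between -0.067 and 0.067 m and z of ball0_center in the frame of tray between 0 and 0.045 m and x of ball1_center in the frame of tray between -0.102 and 0.102 m and y of ball1_center in the frame of tray between -0.067 and 0.067 m and z of ball1_center in the frame of tray between 0 and 0.045 m and x of ball2_center in the frame of tray between -0.102 and 0.102 m and y of ball2_center in the frame of tray between -0.067 and 0.067 m and z of ball2_center in the frame of tray between 0 and 0.045 m and x of ball3_center in the frame of tray between -0.102 and 0.102 m and y of ball3_center in the frame of tray between -0.067 and 0.067 m and z of ball3_center in the frame of tray between 0 and 0.045 m and x of ball4_center in the frame of tray between -0.102 and 0.102 m and y of ball4_center in the frame of tray between -0.067 and 0.067 m and z of ball4_center in the frame of tray between 0 and 0.045 m), for 0.2 s.
3. the trap door is shut again (within 0.1 rad) with the latch still to be turned back (value of joint door below 0.1 rad and value of joint latch above 0.5 rad), for 0.1 s.
At the end, for the whole second after the job is handed in: Trap door shut (within 0.06 rad), latch back over the lever (within 0.15 rad of home), both at rest, all five balls in the tray (value of joint door below 0.06 rad and value of joint latch below 0.15 rad and not (velocity of joint door above 0.05 rad/s) and not (velocity of joint latch above 0.05 rad/s) and x of ball0_center in the frame of tray between -0.102 and 0.102 m and y of ball0_center in the frame of tray between -0.067 and 0.067 m and z of ball0_center in the frame of tray between 0 and 0.045 m and x of ball1_center in the frame of tray between -0.102 and 0.102 m and y of ball1_center in the frame of tray between -0.067 and 0.067 m and z of ball1_center in the frame of tray between 0 and 0.045 m and x of ball2_center in the frame of tray between -0.102 and 0.102 m and y of ball2_center in the frame of tray between -0.067 and 0.067 m and z of ball2_center in the frame of tray between 0 and 0.045 m and x of ball3_center in the frame of tray between -0.102 and 0.102 m and y of ball3_center in the frame of tray between -0.067 and 0.067 m and z of ball3_center in the frame of tray between 0 and 0.045 m and x of ball4_center in the frame of tray between -0.102 and 0.102 m and y of ball4_center in the frame of tray between -0.067 and 0.067 m and z of ball4_center in the frame of tray between 0 and 0.045 m); the robot touches nothing.
It fails at once if the amber bottle was moved by more than 25 mm or tipped by more than 0.3 rad (distance of amber_bottle from where it was at the start of the episode above 0.025 m or angle between amber_bottle's own z axis and vertical above 0.3 rad).
It fails at once if the brown jar was moved by more than 25 mm or tipped by more than 0.3 rad (distance of reagent_jar from where it was at the start of the episode above 0.025 m or angle between reagent_jar's own z axis and vertical above 0.3 rad).
It fails at once if the steel cell was moved by more than 25 mm or tipped by more than 0.3 rad (distance of steel_cell from where it was at the start of the episode above 0.025 m or angle between steel_cell's own z axis and vertical above 0.3 rad).
It fails at once if the tray was moved by more than 30 mm (distance of tray from where it was at the start of the episode above 0.03 m).
It also fails if it takes over 69 s, if anything falls off the work surface, if the arm or the gripper's body presses on something with over 40 N, if the wrist force passes 120 N, or if a joint passes its speed limit or range.

ROBOT

A 6-joint arm with a two-finger parallel gripper is mounted at the origin on the work surface. World frame = base frame: x ahead of the robot, y to its left, z up, the work surface at z = 0. Lengths are in m, angles in rad, forces in N, time in s.
With the tool pointing down it reaches from about 0.35 to 0.775 m from the base axis. Payload 5.5 kg.
Tool frame: the origin (TCP) lies at the very end of the fingers, on their centre line; the grasp point (between the pads) lies 19 mm behind it; z points along the fingers, y is the line along which they close (so a half turn about z gives the same grasp; the last joint's range is limited). The gripper opens to 85 mm and grips with 20 to 120 N. Pads are 22 mm wide; open, the fingers measure 114 mm over their backs; the gripper's body (76 mm by 85 mm) begins 54 mm behind the grasp point. The pads swing forward as they close: fully open they stand 13 mm farther back than shut.
Start: joints at [1.031, 0.313, 0.046, 1.304, 0, 1.431], TCP at [0.224, 0.53, 0.231] pointing down, gripper open.
Joint ranges: [-2.76, 2.76], [-0.86, 1.69], [-1.03, 1.26], [-2.2, 2.34], [-1.47, 1.5], [-3.14, 3.14]. Speed limits (rad/s): [2.57, 2.57, 3.14, 3.14, 3.14, 3.14].

INTERFACE

Orientations are given as a unit quaternion [w, x, y, z].
In Python, from workcell import env, imaging, ticket gives the robot as it stands. The module is installed in compiled form; this text tells all that it offers.
- The arm moves only by the tool apply_moves, never from a script. Its argument "rows" is a list of rows, each an object with "xyz": the shift along the tool's x, y, z in mm, a list of three; "turn": the turn, a rotation vector about the tool's x, y, z in rad, a list of three; "grip": the opening, from 0 (shut) to 1 (fully open). A call has 1 to 12 rows; each row is the pose to reach, as a shift and turn from the pose commanded when the call began, along the tool's axes at that moment; what a row does not reach only later rows make up. A row lasts 1/12 s, in which the tool goes at most 41.7 mm and 7.16 degrees, less where a joint would pass 70% of its speed; a pose out of reach is approached as far as the arm can. A call with a gripper value outside its range is refused whole. The fingers move at their own pace and stop on an object; "force" is the grip in N (left out, the last holds). Time passes only in rows, so rows that repeat a pose let the fingers close. It gives the time, the measured TCP pose, the force, the opening and the grip force at its end, in the units of the state.
- env.get_state(): the state, without advancing time (a new reading comes with each control period).
- imaging.read_camera(name): name is "side" or "top" or "wrist"; returns a dict with "color" (420x560x3 uint8, blue, green, red), "z_map" (420x560 float32, m along the optical axis (not along the pixel's ray), 0 where there is no reading), "camera_matrix" (3x3 intrinsics, pixels), "k1" (the pictures are not rectified: a ray, as slopes to the right and down, at radius r is drawn at 1 + k1 r^2 times it, then the intrinsics apply), "view" (4x4, takes a point from world to camera coordinates). Camera axes: x right, y down, z forward; pixel columns grow to the right and rows downward; lengths in m; the calibration is good to about 2 mm. A picture is of the moment at which its call begins.
- ticket.hand_in(): hands the job in; it is judged then, once.
The state is a dict: "clock": time; "joint_pos": joint angles; "qvel": joint speeds; "tau": joint torques, N m; "tcp_pos": TCP position; "orientation": TCP orientation; "wrist_force": force on the tool from outside, world axes, zero at the start; "ft_torque": the same for the moment, N m; "finger_gap": finger opening in m; "grip_force": force on a finger pad.
Only numpy, scipy, OpenCV 4.12 (cv2) and the standard library are available. Lean on these libraries where they do the work, as an engineer would, in place of code of your own. Each camera call takes 0.05 s, during which the arm holds its last target. There are 200 camera calls.

## Working session

There is one attempt and no reset: what is moved stays moved. The work goes in short steps, Python scripts to look and compute and a tool call to move; the robot and the scene stay as the last step left them, time stands still between calls to the robot, and variables do not carry over. Pictures are saved under pics/ and viewed, at most 10 in all, crops included, and the job is handed in when it is done.

Besides the shell and the picture viewer there is one more tool, called after "Emit:" as name([rows], argument=value, ...), one row to a line, values as JSON. apply_moves: Moves the arm, as the interface text tells. Its arguments: {"type":"object","properties":{"rows":{"type":"array"},"force":{"type":"number"}},"required":["rows"]}

```bash
mkdir -p pics
cat > h.py <<'E'
import numpy as np, cv2
from scipy.spatial.transform import Rotation as R
from workcell import env, imaging, ticket
def pts(c):
    K=c["camera_matrix"];z=c["z_map"];h,w=z.shape
    u,v=np.meshgrid(np.arange(w),np.arange(h))
    d=np.array([K[0,0],K[1,1]]);p=np.stack([(u-K[0,2])/K[0,0],(v-K[1,2])/K[1,1]],-1)
    s=p.copy()
    for _ in range(15): s=p/(1+c["k1"]*(s**2).sum(-1,keepdims=True))
    X=np.concatenate([s,np.ones((h,w,1))],-1)*z[...,None]
    T=np.linalg.inv(c["view"]);return X@T[:3,:3].T+T[:3,3]
def pose():
    s=env.get_state();q=s["orientation"];return np.array(s["tcp_pos"]),R.from_quat([q[1],q[2],q[3],q[0]]),s
E
python3 - <<'E'
from h import *
for n in("side","top"):
    c=imaging.read_camera(n);cv2.imwrite(f"pics/{n}0.png",c["color"]);np.savez(f"{n}0.npz",**c)
    P=pts(c);hsv=cv2.cvtColor(c["color"],cv2.COLOR_BGR2HSV)
    for nm,lo,hi in(("red",(0,150,80),(6,255,255)),("red2",(174,150,80),(180,255,255)),("yel",(22,120,100),(35,255,255)),("blue",(95,120,60),(125,255,255))):
        m=cv2.inRange(hsv,lo,hi);k,l,st,ce=cv2.connectedComponentsWithStats(m)
        for i in range(1,k):
            if st[i,4]>25:
                q=P[(l==i)&(c["z_map"]>0)];print(n,nm,st[i],ce[i].round(),np.median(q,0).round(3) if len(q) else 0)
    print(np.linalg.inv(c["view"])[:3,3])
p,r,s=pose();print(p,r.as_matrix().round(3),s)
E
```

```text
side red [366 236  17  18 234] [374. 244.] [0.545 0.278 0.16 ]
side yel [ 69  78  78  25 192] [106.  90.] [ 0.583 -0.685  0.06 ]
side yel [  0 186  17  17 120] [  9. 194.] [ 0.959 -0.543  0.001]
side yel [ 30 226  23  20 199] [ 41. 236.] [ 0.959 -0.347  0.001]
side yel [ 69 272  27  27 299] [ 82. 285.] [ 0.959 -0.147  0.001]
side yel [117 329  33  33 445] [133. 345.] [0.959 0.053 0.002]
side yel [177 398  32  22 298] [191. 410.] [0.958 0.234 0.002]
side blue [408   7  15  14 159] [415.  13.] [-0.316 -0.244  0.207]
side blue [ 269  200   82   94 5019] [303. 246.] [0.538 0.108 0.008]
side blue [244 206  19  51 688] [254. 229.] [ 0.617 -0.008  0.033]
[1.15256506 0.64620905 0.88912863]
top red [221 232  16  16 195] [228. 240.] [0.54  0.276 0.16 ]
top yel [  6  65  33  10 328] [22. 69.] [0.956 0.851 0.001]
top yel [ 82  65  34  11 353] [99. 70.] [0.956 0.65  0.001]
top yel [160  65  35  11 362] [177.  70.] [0.957 0.451 0.   ]
top yel [240  66  35  10 348] [257.  70.] [0.958 0.25  0.   ]
top yel [321  67  36  10 351] [338.  72.] [0.957 0.051 0.   ]
top yel [404  67  35  11 351] [421.  72.]
[... 420 characters left out ...]
  ]] {'clock': 0.1, 'joint_pos': array([ 1.03141687e+00,  3.13915419e-01,  4.51181124e-02,  1.30357416e+00,
       -5.87408797e-07,  1.43118471e+00]), 'qvel': array([-0.00033364, -0.00137207,  0.00245713,  0.00081265,  0.00044149,
        0.00030022]), 'tau': array([ 2.90322081e-03, -4.81725204e+01,  2.99244708e+01,  1.28070338e-02,
       -1.04994272e-04,  2.15497823e-05]), 'tcp_pos': array([0.2235841 , 0.52928197, 0.23051408]), 'orientation': array([-2.61992341e-04,  1.98555502e-01,  9.80089329e-01, -7.42713930e-04]), 'wrist_force': array([1.3436751 , 0.12363162, 0.28249802]), 'ft_torque': array([-0.00052262, -0.00646582,  0.02061652]), 'grip_force': 0.0, 'finger_gap': 0.08562896412184988}
```

View pics/side0.png

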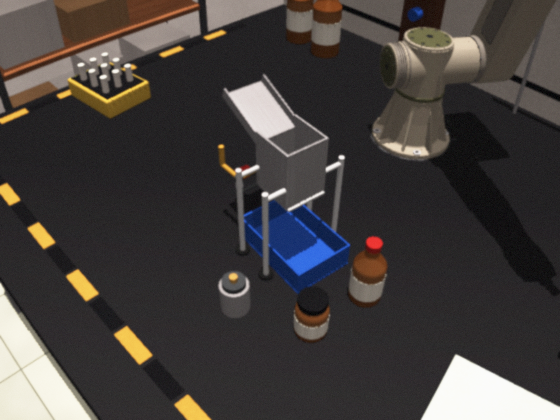

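View pics/top0.png

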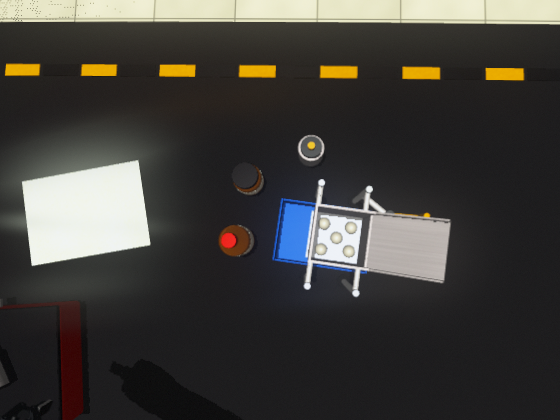

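The side view shows the hopper with its lip to the robot's right and the latch pin at (222,150). In the top view the leg tops are at (321,183), (369,189), (307,286) and (356,293), the lip's outer corners at (450,219) and (443,282), and the pin at (427,215).

Run:
```python
from h import *
D={n:dict(np.load(f"{n}0.npz")) for n in("side","top")}
c=D["top"];P=pts(c)
def med(P,z,u,v,r=2):
    q=P[v-r:v+r+1,u-r:u+r+1].reshape(-1,3);q=q[q[:,2]>.05];return q[q[:,2]>q[:,2].max()-.02].mean(0)
L=[med(P,0,*p) for p in((321,183),(369,189),(307,286),(356,293))]
print(np.round(L,3))
# hopper coords: (94,-95),(6,-95),(94,95),(6,95)
h=np.array([(94,-95),(6,-95),(94,95),(6,95)])/1000
W=np.array(L)[:,:2];hc=h-h.mean(0);wc=W-W.mean(0)
a=np.arctan2((hc[:,0]*wc[:,1]-hc[:,1]*wc[:,0]).sum(),(hc*wc).sum())
Rm=np.array([[np.cos(a),-np.sin(a)],[np.sin(a),np.cos(a)]]);o=W.mean(0)-Rm@h.mean(0)
print("yaw",a,"o",o,"res",(W-(h@Rm.T+o)).round(4))
for n in D:
    c=D[n];P=pts(c);H=np.concatenate([(P[...,:2]-o)@Rm,P[...,2:]],-1)
    hsv=cv2.cvtColor(c["color"],cv2.COLOR_BGR2HSV)
    m=(cv2.inRange(hsv,(12,120,70),(35,255,255))>0)&(np.abs(H[...,0])<.25)&(np.abs(H[...,1])<.2)&(H[...,2]>.1)&(H[...,2]<.25)
    q=H[m];print(n,len(q));print(q[np.argsort(-q[:,2])][:12].round(3)); vv,uu=np.where(m);print(uu.min(),uu.max(),vv.min(),vv.max())
    lip=(H[...,0]<-.01)&(H[...,0]>-.2)&(H[...,2]>.265)&(H[...,2]<.34)&(np.abs(H[...,1])<.08)
    q=H[lip];print("lip y",np.percentile(q[:,1],[1,99]),"x",q[:,0].min(),"z",q[:,2].max())
    b=(H[...,2]>.28)&(H[...,2]<.305)&(H[...,0]>-.01)&(H[...,0]<.13)&(np.abs(H[...,1])<.07);q=H[b];print("box",np.percentile(q,[2,98],0).round(3))
for nm,u,v in(("bottle",228,240),("jar",245,172),("cell",311,148)): print(nm,med(pts(D["top"]),0,u,v))
```

```text
[[0.649 0.096 0.229]
 [0.64  0.008 0.23 ]
 [0.461 0.117 0.23 ]
 [0.452 0.029 0.231]]
yaw 1.459081367176414 o [0.54497175 0.01282823] res [[-0.0007  0.0001]
 [-0.0001 -0.0002]
 [ 0.0004  0.0002]
 [ 0.0004 -0.0002]]
side 225
[[ 0.005 -0.104  0.226]
 [ 0.002 -0.102  0.225]
 [ 0.002 -0.103  0.22 ]
 [-0.107 -0.074  0.209]
 [-0.112 -0.071  0.207]
 [-0.11  -0.062  0.207]
 [-0.11  -0.067  0.206]
 [-0.106 -0.067  0.206]
 [-0.109 -0.065  0.206]
 [-0.113 -0.065  0.206]
 [-0.112 -0.068  0.206]
 [-0.115 -0.066  0.206]]
218 364 145 266
lip y [-0.05267089  0.04602273] x -0.11608423642105085 z 0.33992703155824333
box [[-0.008 -0.053  0.28 ]
 [ 0.102  0.045  0.302]]
top 252
[[-0.108 -0.062  0.207]
 [-0.104 -0.067  0.206]
 [-0.108 -0.064  0.206]
 [-0.107 -0.062  0.206]
 [-0.112 -0.063  0.205]
 [-0.112 -0.065  0.205]
 [-0.103 -0.065  0.205]
 [-0.114 -0.065  0.205]
 [-0.107 -0.066  0.205]
 [-0.105 -0.062  0.205]
 [-0.108 -0.068  0.205]
 [-0.11  -0.066  0.205]]
236 429 168 254
lip y [-0.04882758  0.04718754] x -0.1148330128763181 z 0.3399390580103986
box [[-0.008 -0.05   0.281]
 [ 0.1    0.047  0.302]]
bottle [0.53985422 0.27653958 0.16001976]
jar [0.68776563 0.25597858 0.10033153]
cell [0.7458053  0.11388569 0.08890723]
```

```bash
cat >> h.py <<'E'
O=np.array([.545,.013,0]);RH=R.from_euler('z',1.459)
def tgt(hp,t,yaw=0):  # hopper mm grasp point, tilt deg -> TCP world, rot
    t=np.radians(t);M=np.array([[np.cos(t),0,np.sin(t)],[0,-1,0],[np.sin(t),0,-np.cos(t)]]).T
    M=np.array([[np.cos(t),0,np.sin(t)],[0,-1,0],[np.sin(t),0,-np.cos(t)]]).T
    r=RH*R.from_euler('z',yaw)*R.from_matrix(M);return RH.apply(np.array(hp)/1000)+O+r.apply([0,0,.019]),r
def rel(P,r,show=True):
    p0,r0,s=pose();d=r0.inv().apply(P-p0)*1000;w=(r0.inv()*r).as_rotvec();print(d.round(1).tolist(),w.round(3).tolist())
def hop():
    p,r,s=pose();g=RH.inv().apply(p-r.apply([0,0,.019])-O)*1000
    print("clk",s["clock"],"grasp_h",g.round(1),"axis_h",RH.inv().apply(r.apply([0,0,1])).round(3),"gap",round(s["finger_gap"],4),"gf",s["grip_force"],"F_h",RH.inv().apply(s["wrist_force"]).round(1),"q",np.round(s["joint_pos"],2))
E
python3 - <<'E'
from h import *
r0=tgt([0,0,0],0)[1]
for P in([.29,.40,.42],[.36,.15,.45],[.40,-.05,.45],[.45,-.25,.42]): rel(np.array(P),r0)
for g in([-200,-64,290],[-110,-64,193]): rel(*tgt(g,40))
print(tgt([-110,-64,193],40)[0])
E
```

```text
[-111.5, -93.5, -189.4] [-0.001, 0.001, 1.283]
[-273.2, -296.6, -219.1] [-0.001, 0.001, 1.283]
[-387.9, -465.3, -218.8] [-0.001, 0.001, 1.283]
[-511.8, -630.0, -188.6] [-0.001, 0.001, 1.283]
[-611.7, -512.4, -44.3] [-0.448, 0.599, 1.227]
[-586.2, -426.0, 52.6] [-0.448, 0.599, 1.227]
[ 0.59769099 -0.09131665  0.17844516]
```

Emit:
apply_moves([
  {"xyz": [-111, -93, -189], "turn": [0, 0, 0.2], "grip": 1},
  {"xyz": [-111, -93, -189], "turn": [0, 0, 0.4], "grip": 1},
  {"xyz": [-111, -93, -189], "turn": [0, 0, 0.6], "grip": 1},
  {"xyz": [-111, -93, -189], "turn": [0, 0, 0.7], "grip": 1},
  {"xyz": [-111, -93, -189], "turn": [0, 0, 0.8], "grip": 1},
  {"xyz": [-273, -297, -219], "turn": [0, 0, 1.283], "grip": 1},
  {"xyz": [-273, -297, -219], "turn": [0, 0, 1.283], "grip": 1},
  {"xyz": [-273, -297, -219], "turn": [0, 0, 1.283], "grip": 1},
  {"xyz": [-273, -297, -219], "turn": [0, 0, 1.283], "grip": 1},
  {"xyz": [-273, -297, -219], "turn": [0, 0, 1.283], "grip": 1},
  {"xyz": [-273, -297, -219], "turn": [0, 0, 1.283], "grip": 1},
  {"xyz": [-388, -465, -219], "turn": [0, 0, 1.283], "grip": 1},
])

```text
clock: 1.1
tcp_pos: [0.3596, 0.1389, 0.446]
orientation: [0.0, 0.746, 0.666, 0.001]
wrist_force: [0.6, -0.3, 0.0]
finger_gap: 0.0855
grip_force: 0.0
```

Run:
```python
from h import *
hop();print(pose()[0])
r0=tgt([0,0,0],0)[1]
for P in([.40,-.05,.45],[.45,-.25,.42]): rel(np.array(P),r0)
for g in([-200,-64,290],[-110,-64,193]): rel(*tgt(g,40))
```

```text
clk 1.1 grasp_h [104.4 198.3 465. ] axis_h [ 0.001 -0.002 -1.   ] gap 0.0855 gf 0.0 F_h [-0.2 -0.7  0. ] q [ 0.16 -0.03  0.17  1.77  0.    1.84]
[0.35962378 0.13887525 0.44598351]
[-183.1, 61.4, -4.0] [0.002, -0.001, -0.001]
[-376.2, 133.7, 26.0] [0.002, -0.001, -0.001]
[-291.9, 262.4, 170.8] [0.002, 0.698, -0.001]
[-202.0, 262.1, 267.9] [0.002, 0.698, -0.001]
```

Emit:
apply_moves([
  {"xyz": [-183, 61, -4], "turn": [0, 0, 0], "grip": 1},
  {"xyz": [-183, 61, -4], "turn": [0, 0, 0], "grip": 1},
  {"xyz": [-183, 61, -4], "turn": [0, 0, 0], "grip": 1},
  {"xyz": [-183, 61, -4], "turn": [0, 0, 0], "grip": 1},
  {"xyz": [-376, 134, 26], "turn": [0, 0.12, 0], "grip": 1},
  {"xyz": [-376, 134, 26], "turn": [0, 0.24, 0], "grip": 1},
  {"xyz": [-376, 134, 26], "turn": [0, 0.36, 0], "grip": 1},
  {"xyz": [-376, 134, 26], "turn": [0, 0.48, 0], "grip": 1},
  {"xyz": [-376, 134, 26], "turn": [0, 0.6, 0], "grip": 0.6},
  {"xyz": [-376, 134, 26], "turn": [0, 0.7, 0], "grip": 0.6},
  {"xyz": [-376, 134, 26], "turn": [0, 0.7, 0], "grip": 0.6},
  {"xyz": [-376, 134, 26], "turn": [0, 0.7, 0], "grip": 0.6},
])

```text
clock: 2.1
tcp_pos: [0.4519, -0.2548, 0.4066]
orientation: [-0.239, 0.702, 0.62, 0.257]
wrist_force: [-0.5, -0.5, 0.5]
finger_gap: 0.051
grip_force: 0.0
```

Run:
```python
from h import *
hop();print(pose()[0])
for g in([-200,-64,300],[-160,-64,253],[-110,-64,193]): rel(*tgt(g,40))
```

```text
clk 2.1 grasp_h [-289.    62.5  421. ] axis_h [ 0.657  0.009 -0.754] gap 0.051 gf 0.0 F_h [-0.6  0.4  0.5] q [-0.93  0.6   0.68  2.23  0.46  0.62]
[ 0.45190972 -0.25482066  0.40663373]
[-10.8, 128.1, 148.6] [-0.009, -0.019, -0.015]
[-11.6, 128.6, 210.3] [-0.009, -0.019, -0.015]
[-13.3, 129.4, 288.4] [-0.009, -0.019, -0.015]
```

Emit:
apply_moves([
  {"xyz": [-11, 128, 149], "turn": [-0.01, -0.02, -0.015], "grip": 0.6},
  {"xyz": [-11, 128, 149], "turn": [-0.01, -0.02, -0.015], "grip": 0.6},
  {"xyz": [-11, 128, 149], "turn": [-0.01, -0.02, -0.015], "grip": 0.6},
  {"xyz": [-11, 128, 149], "turn": [-0.01, -0.02, -0.015], "grip": 0.6},
  {"xyz": [-11, 128, 149], "turn": [-0.01, -0.02, -0.015], "grip": 0.6},
  {"xyz": [-12, 129, 210], "turn": [-0.01, -0.02, -0.015], "grip": 0.6},
  {"xyz": [-12, 129, 210], "turn": [-0.01, -0.02, -0.015], "grip": 0.6},
  {"xyz": [-12, 129, 210], "turn": [-0.01, -0.02, -0.015], "grip": 0.6},
  {"xyz": [-12, 129, 210], "turn": [-0.01, -0.02, -0.015], "grip": 0.6},
  {"xyz": [-12, 129, 210], "turn": [-0.01, -0.02, -0.015], "grip": 0.6},
])

```text
clock: 2.93
tcp_pos: [0.5929, -0.1369, 0.2543]
orientation: [-0.214, 0.699, 0.633, 0.254]
wrist_force: [-0.0, 0.3, -1.2]
finger_gap: 0.051
grip_force: 0.0
```

Run:
```python
from h import *
hop()
c=imaging.read_camera("wrist");cv2.imwrite("pics/w1.png",c["color"])
P=pts(c);H=RH.inv().apply(P.reshape(-1,3)-O).reshape(P.shape)*1000
hsv=cv2.cvtColor(c["color"],cv2.COLOR_BGR2HSV)
m=(cv2.inRange(hsv,(12,120,60),(35,255,255))>0)&(c["z_map"]>0)
for lo,hi in((195,215),(180,195),(170,180),(150,170)):
    k=m&(H[...,2]>lo)&(H[...,2]<hi);print(lo,k.sum(),np.median(H[k],0) if k.any() else 0)
m=(cv2.inRange(hsv,(0,140,50),(6,255,255))>0)&(c["z_map"]>0);k=m&(H[...,2]>50);print("red",k.sum(),np.percentile(H[k],[5,50,95],0) if k.any() else 0)
rel(*tgt([-110,-64,193],40))
```

```text
clk 2.9333 grasp_h [-155.5  -64.   269.1] axis_h [ 0.627 -0.013 -0.779] gap 0.051 gf 0.0 F_h [ 0.2  0.  -1.2] q [-0.64  0.59  0.35  1.7   0.58  0.92]
195 293 [-111.70618522  -66.00946261  204.43174782]
180 89 [-115.48501579  -65.70850618  187.76698878]
170 47 [-115.51067689  -65.86611856  174.77228183]
150 1358 [-56.36814882 -36.11809342 158.84808464]
red 145 [[-153.59087518  -38.97873353   83.77751398]
 [-128.8848491   -19.30350991   98.09112337]
 [-116.90508527  -17.54722881  253.24066827]]
[-11.0, -2.0, 88.1] [0.014, 0.021, 0.018]
```

View pics/w1.png

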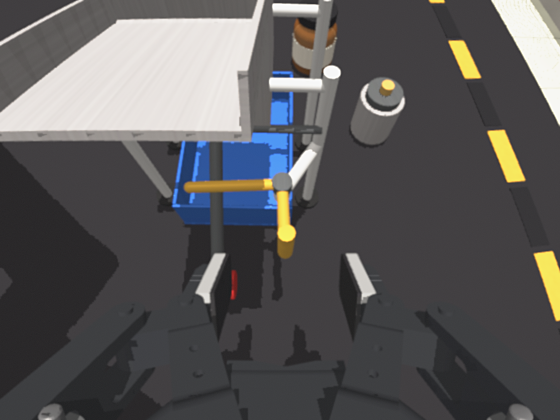

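The wrist view shows the pin at (286,240) between the fingers, the latch arm at (230,186), and the knob at (233,285), partly hidden by the left finger. I'll advance and grip the pin.

Emit:
apply_moves([
  {"xyz": [-11, 0, 40], "turn": [0.014, 0.02, 0.018], "grip": 0.6},
  {"xyz": [-11, 0, 70], "turn": [0.014, 0.02, 0.018], "grip": 0.6},
  {"xyz": [-11, 0, 88], "turn": [0.014, 0.02, 0.018], "grip": 0.6},
  {"xyz": [-11, 0, 88], "turn": [0.014, 0.02, 0.018], "grip": 0.6},
  {"xyz": [-11, 0, 88], "turn": [0.014, 0.02, 0.018], "grip": 0.6},
  {"xyz": [-11, 0, 88], "turn": [0.014, 0.02, 0.018], "grip": 0.05},
  {"xyz": [-11, 0, 88], "turn": [0.014, 0.02, 0.018], "grip": 0.05},
  {"xyz": [-11, 0, 88], "turn": [0.014, 0.02, 0.018], "grip": 0.05},
  {"xyz": [-11, 0, 88], "turn": [0.014, 0.02, 0.018], "grip": 0.05},
  {"xyz": [-11, 0, 88], "turn": [0.014, 0.02, 0.018], "grip": 0.05},
  {"xyz": [-11, 0, 88], "turn": [0.014, 0.02, 0.018], "grip": 0.05},
], force=20)

```text
clock: 3.9
tcp_pos: [0.5997, -0.0922, 0.1767]
orientation: [-0.229, 0.701, 0.626, 0.255]
wrist_force: [-1.3, -5.6, 6.4]
finger_gap: 0.0109
grip_force: 22.0
```

Run:
```python
from h import *
hop();p,r,s=pose()
g=RH.inv().apply(p-r.apply([0,0,.019])-O)*1000
q0=np.arctan2(-(g[1]+60),-(g[0]+50));print(q0)
r40=tgt([0,0,0],40)[1]
for q in np.linspace(.1,1.46,12):
    d=np.array([-60*np.cos(q)+60*np.cos(q0),-60*np.sin(q)+60*np.sin(q0),0])
    print(round(q,2),r.inv().apply(RH.apply(d)).round(0))
```

```text
clk 3.9 grasp_h [-110.7  -66.1  191.2] axis_h [ 0.643  0.001 -0.766] gap 0.0109 gf 22.044936418533325 F_h [-5.7  0.6  6.4] q [-0.58  0.6   0.17  1.5   0.61  0.99]
0.10021931504827754
0.1 [-0. -0. -0.]
0.22 [1. 7. 1.]
0.35 [ 3. 14.  2.]
0.47 [ 5. 21.  4.]
0.59 [ 8. 28.  6.]
0.72 [11. 33.  9.]
0.84 [15. 39. 13.]
0.97 [20. 43. 16.]
1.09 [25. 47. 20.]
1.21 [30. 50. 25.]
1.34 [35. 52. 29.]
1.46 [41. 54. 34.]
```

Emit:
apply_moves([
  {"xyz": [1, 7, -1], "turn": [0, 0, 0], "grip": 0.05},
  {"xyz": [3, 14, 0], "turn": [0, 0, 0], "grip": 0.05},
  {"xyz": [5, 21, 2], "turn": [0, 0, 0], "grip": 0.05},
  {"xyz": [8, 28, 4], "turn": [0, 0, 0], "grip": 0.05},
  {"xyz": [11, 33, 7], "turn": [0, 0, 0], "grip": 0.05},
  {"xyz": [15, 39, 11], "turn": [0, 0, 0], "grip": 0.05},
  {"xyz": [20, 43, 14], "turn": [0, 0, 0], "grip": 0.05},
  {"xyz": [25, 47, 18], "turn": [0, 0, 0], "grip": 0.05},
  {"xyz": [30, 50, 23], "turn": [0, 0, 0], "grip": 0.05},
  {"xyz": [35, 52, 27], "turn": [0, 0, 0], "grip": 0.05},
  {"xyz": [40, 54, 32], "turn": [0, 0, 0], "grip": 0.05},
  {"xyz": [40, 54, 32], "turn": [0, 0, 0], "grip": 0.05},
])

```text
clock: 4.9
tcp_pos: [0.6606, -0.0446, 0.177]
orientation: [-0.229, 0.7, 0.627, 0.256]
wrist_force: [6.0, -2.6, -1.6]
finger_gap: 0.0112
grip_force: 20.9
```

Run:
```python
from h import *
hop()
c=imaging.read_camera("side");cv2.imwrite("pics/s2.png",c["color"][90:300,150:430].repeat(2,0).repeat(2,1))
P=pts(c);H=RH.inv().apply(P.reshape(-1,3)-O).reshape(P.shape)*1000
hsv=cv2.cvtColor(c["color"],cv2.COLOR_BGR2HSV)
m=(cv2.inRange(hsv,(12,120,60),(35,255,255))>0)&(c["z_map"]>0)&(abs(H[...,0]+60)<110)&(abs(H[...,1])<160)&(H[...,2]>140)&(H[...,2]<215)
print(m.sum(),np.percentile(H[m],[5,50,95],0).round() if m.any() else 0)
```

```text
clk 4.9 grasp_h [ -56.6 -121.4  191.5] axis_h [ 0.644  0.001 -0.765] gap 0.0112 gf 20.931423604488373 F_h [-1.9 -6.3 -1.6] q [-0.47  0.66  0.27  1.48  0.65  1.11]
249 [[-122. -122.  154.]
 [ -59.  -86.  160.]
 [ -49.  -49.  205.]]
```

View pics/s2.png

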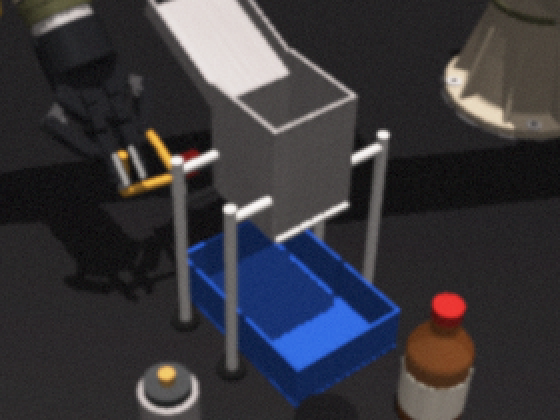

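The crop shows the pin held at (123,160) with the latch arm swung out. I'll nudge it towards its stop, release and back off.

Emit:
apply_moves([
  {"xyz": [3, 0, 3], "turn": [0, 0, 0], "grip": 0.05},
  {"xyz": [4, 0, 3], "turn": [0, 0, 0], "grip": 0.05},
  {"xyz": [4, 0, 3], "turn": [0, 0, 0], "grip": 0.6},
  {"xyz": [4, 0, 3], "turn": [0, 0, 0], "grip": 0.6},
  {"xyz": [4, 0, 3], "turn": [0, 0, 0], "grip": 0.6},
  {"xyz": [4, 0, 3], "turn": [0, 0, 0], "grip": 0.6},
  {"xyz": [0, 0, -30], "turn": [0, 0, 0], "grip": 0.6},
  {"xyz": [0, 0, -70], "turn": [0, 0, 0], "grip": 0.6},
  {"xyz": [0, 0, -100], "turn": [0, 0, 0], "grip": 0.6},
  {"xyz": [0, 0, -130], "turn": [0, 0, 0], "grip": 0.6},
  {"xyz": [0, 0, -130], "turn": [0, 0, 0], "grip": 0.65},
  {"xyz": [0, 0, -130], "turn": [0, 0, 0], "grip": 0.65},
])

```text
clock: 5.95
tcp_pos: [0.65, -0.1306, 0.2767]
orientation: [-0.229, 0.701, 0.625, 0.255]
wrist_force: [0.1, 0.8, -0.5]
finger_gap: 0.0555
grip_force: 0.0
```

Run:
```python
from h import *
hop()
for g in([-195,0,171],[-127,0,90]): rel(*tgt(g,40))
```

```text
clk 5.95 grasp_h [-143.2 -120.4  291.2] axis_h [ 0.644  0.001 -0.765] gap 0.0555 gf 0.0 F_h [ 0.8 -0.  -0.5] q [-0.59  0.71  0.61  1.83  0.61  0.98]
[-117.4, -120.0, 58.8] [-0.001, -0.001, -0.003]
[-117.5, -119.9, 164.6] [-0.001, -0.001, -0.003]
```

Emit:
apply_moves([
  {"xyz": [-117, -120, 59], "turn": [0, 0, 0], "grip": 0.65},
  {"xyz": [-117, -120, 59], "turn": [0, 0, 0], "grip": 0.65},
  {"xyz": [-117, -120, 59], "turn": [0, 0, 0], "grip": 0.65},
  {"xyz": [-117, -120, 59], "turn": [0, 0, 0], "grip": 0.65},
  {"xyz": [-117, -120, 59], "turn": [0, 0, 0], "grip": 0.65},
  {"xyz": [-117, -120, 59], "turn": [0, 0, 0], "grip": 0.65},
  {"xyz": [-117, -120, 59], "turn": [0, 0, 0], "grip": 0.65},
])

```text
clock: 6.53
tcp_pos: [0.524, -0.166, 0.1558]
orientation: [-0.231, 0.701, 0.625, 0.254]
wrist_force: [-0.5, 0.1, 0.1]
finger_gap: 0.0554
grip_force: 0.0
```

Run:
```python
from h import *
hop()
c=imaging.read_camera("wrist");cv2.imwrite("pics/w3.png",c["color"])
P=pts(c);H=RH.inv().apply(P.reshape(-1,3)-O).reshape(P.shape)*1000
hsv=cv2.cvtColor(c["color"],cv2.COLOR_BGR2HSV)
for lo in ((0,140,40),(174,140,40)):
    m=(cv2.inRange(hsv,lo,(lo[0]+6,255,255))>0)&(c["z_map"]>0)&(abs(H[...,1])<60)&(H[...,2]>50)
    print("red",m.sum(),np.percentile(H[m],[5,50,95],0).round() if m.any() else 0)
m=(cv2.inRange(hsv,(12,120,60),(35,255,255))>0)&(c["z_map"]>0)&(H[...,2]>140)&(H[...,2]<215)
print(m.sum(),np.percentile(H[m],[2,50,98],0).round() if m.any() else 0)
rel(*tgt([-127,0,90],40))
```

```text
clk 6.5333 grasp_h [-192.4    0.8  170.4] axis_h [ 0.646  0.004 -0.764] gap 0.0554 gf 0.0 F_h [0.1 0.5 0.1] q [-0.75  0.6   0.09  1.53  0.54  0.8 ]
red 1695 [[-141.  -18.   90.]
 [-132.   -2.  102.]
 [-118.   12.  104.]]
red 0 0
2939 [[-133. -126.  153.]
 [ -63. -117.  160.]
 [ -56.  -48.  203.]]
[-2.1, 0.2, 104.4] [-0.003, -0.002, -0.002]
```

View pics/w3.png

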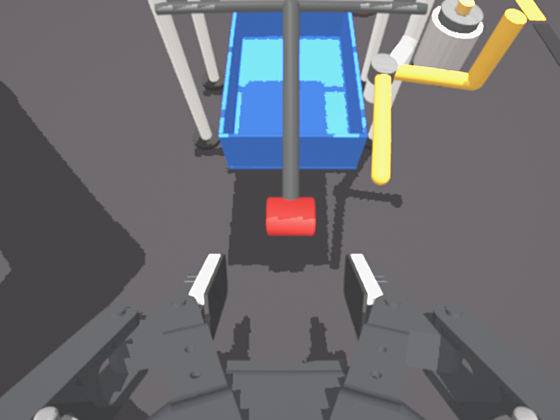

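The knob is centred at (291,216) between the fingers, and the latch arm is off to the right, its end at (380,175). I'll advance and grip.

Emit:
apply_moves([
  {"xyz": [-1, 2, 40], "turn": [0, 0, 0], "grip": 0.65},
  {"xyz": [-2, 2, 75], "turn": [0, 0, 0], "grip": 0.65},
  {"xyz": [-2, 2, 104], "turn": [0, 0, 0], "grip": 0.65},
  {"xyz": [-2, 2, 104], "turn": [0, 0, 0], "grip": 0.65},
  {"xyz": [-2, 2, 104], "turn": [0, 0, 0], "grip": 0.65},
  {"xyz": [-2, 2, 104], "turn": [0, 0, 0], "grip": 0.3},
  {"xyz": [-2, 2, 104], "turn": [0, 0, 0], "grip": 0.3},
  {"xyz": [-2, 2, 104], "turn": [0, 0, 0], "grip": 0.3},
  {"xyz": [-2, 2, 104], "turn": [0, 0, 0], "grip": 0.3},
  {"xyz": [-2, 2, 104], "turn": [0, 0, 0], "grip": 0.3},
], force=50)

```text
clock: 7.42
tcp_pos: [0.5343, -0.1032, 0.0768]
orientation: [-0.229, 0.701, 0.625, 0.255]
wrist_force: [1.4, -0.8, 6.4]
finger_gap: 0.0333
grip_force: 51.5
```

```bash
cat > arc.py <<'E'
from h import *
import sys
a,b,n=map(float,sys.argv[1:4]);hop();p,r,s=pose()
k=lambda th:150*np.array([-np.cos(th-.562),0,np.sin(th-.562)])
for t in np.linspace(a,b,int(n)+1)[1:]: print(round(t,2),r.inv().apply(RH.apply(k(t)-k(a))).round(0).tolist())
E
python3 arc.py 0 1 16
```

```text
clk 7.4167 grasp_h [-128.9   -2.4   91.3] axis_h [ 0.644 -0.    -0.765] gap 0.0333 gf 51.530635356903076 F_h [-0.6 -1.5  6.4] q [-0.66  0.61 -0.1   1.27  0.58  0.9 ]
0.06 [2.0, -0.0, -9.0]
0.12 [4.0, -0.0, -18.0]
0.19 [6.0, -0.0, -27.0]
0.25 [10.0, -0.0, -36.0]
0.31 [14.0, -0.0, -45.0]
0.38 [18.0, -0.0, -53.0]
0.44 [23.0, -0.0, -61.0]
0.5 [28.0, -0.0, -69.0]
0.56 [34.0, -0.0, -76.0]
0.62 [40.0, -0.0, -83.0]
0.69 [47.0, -0.0, -90.0]
0.75 [54.0, -0.0, -96.0]
0.81 [61.0, -0.0, -101.0]
0.88 [69.0, -0.0, -107.0]
0.94 [77.0, -0.0, -111.0]
1.0 [86.0, -0.0, -116.0]
```

Emit:
apply_moves([
  {"xyz": [2, 0, -9], "turn": [0, 0, 0], "grip": 0.3},
  {"xyz": [4, 0, -18], "turn": [0, 0, 0], "grip": 0.3},
  {"xyz": [6, 0, -27], "turn": [0, 0, 0], "grip": 0.3},
  {"xyz": [10, 0, -36], "turn": [0, 0, 0], "grip": 0.3},
  {"xyz": [14, 0, -45], "turn": [0, 0, 0], "grip": 0.3},
  {"xyz": [18, 0, -53], "turn": [0, 0, 0], "grip": 0.3},
  {"xyz": [23, 0, -61], "turn": [0, 0, 0], "grip": 0.3},
  {"xyz": [28, 0, -69], "turn": [0, 0, 0], "grip": 0.3},
])

```text
clock: 8.08
tcp_pos: [0.5317, -0.1248, 0.1464]
orientation: [-0.23, 0.701, 0.625, 0.255]
wrist_force: [6.1, 10.5, -5.8]
finger_gap: 0.033
grip_force: 50.6
```

```bash
python3 arc.py .5 1 8
```

```text
clk 8.0833 grasp_h [-150.7   -2.2  160.9] axis_h [ 0.645  0.002 -0.764] gap 0.033 gf 50.55934488773346 F_h [11.1 -4.9 -5.8] q [-0.69  0.56  0.01  1.45  0.57  0.87]
0.56 [6.0, -0.0, -7.0]
0.62 [12.0, -0.0, -14.0]
0.69 [19.0, -0.0, -21.0]
0.75 [26.0, -0.0, -27.0]
0.81 [33.0, -0.0, -33.0]
0.88 [41.0, -0.0, -38.0]
0.94 [49.0, -0.0, -43.0]
1.0 [58.0, -0.0, -47.0]
```

Emit:
apply_moves([
  {"xyz": [6, 0, -7], "turn": [0, 0, 0], "grip": 0.3},
  {"xyz": [12, 0, -14], "turn": [0, 0, 0], "grip": 0.3},
  {"xyz": [19, 0, -21], "turn": [0, 0, 0], "grip": 0.3},
  {"xyz": [26, 0, -27], "turn": [0, 0, 0], "grip": 0.3},
  {"xyz": [33, 0, -33], "turn": [0, 0, 0], "grip": 0.3},
  {"xyz": [41, 0, -38], "turn": [0, 0, 0], "grip": 0.3},
  {"xyz": [49, 0, -43], "turn": [0, 0, 0], "grip": 0.3},
  {"xyz": [54, 0, -45], "turn": [0, 0, 0], "grip": 0.3},
  {"xyz": [54, 0, -45], "turn": [0, 0, 0], "grip": 0.3},
  {"xyz": [54, 0, -45], "turn": [0, 0, 0], "grip": 0.3},
  {"xyz": [54, 0, -45], "turn": [0, 0, 0], "grip": 0.3},
  {"xyz": [54, 0, -45], "turn": [0, 0, 0], "grip": 0.3},
])

```text
clock: 9.08
tcp_pos: [0.533, -0.1135, 0.2151]
orientation: [-0.229, 0.701, 0.625, 0.255]
wrist_force: [5.0, 0.1, -0.5]
finger_gap: 0.0334
grip_force: 51.5
```

```bash
python3 arc.py .97 0 16
python3 - <<'E'
from h import *
a=imaging.read_camera("side")["color"][90:300,200:360];b=imaging.read_camera("top")["color"][150:360,220:380]
cv2.imwrite("pics/o4.png",cv2.resize(np.hstack([a,b]),None,fx=2.4,fy=2.4))
E
```

```text
clk 9.0833 grasp_h [-139.3   -2.2  229.7] axis_h [ 0.644  0.002 -0.765] gap 0.0334 gf 51.5451979637146 F_h [ 0.7 -4.9 -0.5] q [-0.67  0.51  0.09  1.58  0.58  0.88]
0.91 [-8.0, 0.0, 4.0]
0.85 [-16.0, 0.0, 9.0]
0.79 [-23.0, 0.0, 14.0]
0.73 [-30.0, 0.0, 20.0]
0.67 [-37.0, 0.0, 26.0]
0.61 [-43.0, 0.0, 33.0]
0.55 [-49.0, 0.0, 39.0]
0.48 [-55.0, 0.0, 47.0]
0.42 [-60.0, 0.0, 54.0]
0.36 [-65.0, 0.0, 62.0]
0.3 [-69.0, 0.0, 70.0]
0.24 [-72.0, 0.0, 79.0]
0.18 [-75.0, 0.0, 87.0]
0.12 [-78.0, 0.0, 96.0]
0.06 [-80.0, 0.0, 105.0]
0.0 [-82.0, 0.0, 114.0]
```

View pics/o4.png

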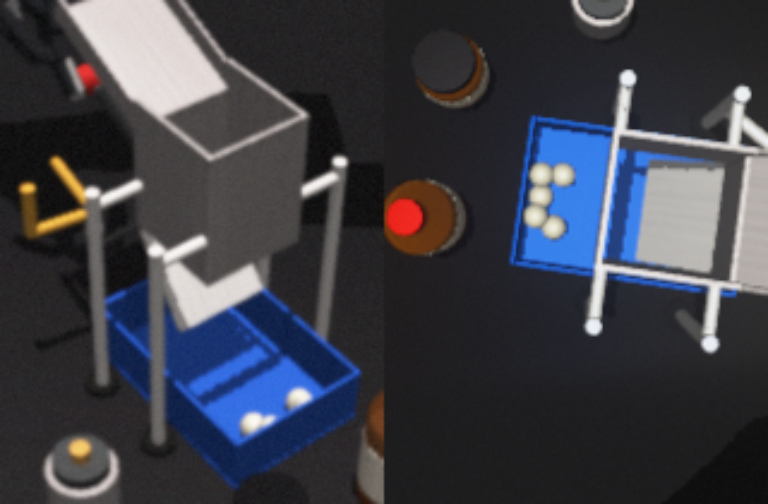

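All five balls lie in the tray, at (535–565, 175–228) in the right half. Next I shut the door.

Emit:
apply_moves([
  {"xyz": [-8, 0, 4], "turn": [0, 0, 0], "grip": 0.3},
  {"xyz": [-16, 0, 9], "turn": [0, 0, 0], "grip": 0.3},
  {"xyz": [-23, 0, 14], "turn": [0, 0, 0], "grip": 0.3},
  {"xyz": [-30, 0, 20], "turn": [0, 0, 0], "grip": 0.3},
  {"xyz": [-37, 0, 26], "turn": [0, 0, 0], "grip": 0.3},
  {"xyz": [-43, 0, 33], "turn": [0, 0, 0], "grip": 0.3},
  {"xyz": [-49, 0, 39], "turn": [0, 0, 0], "grip": 0.3},
  {"xyz": [-55, 0, 47], "turn": [0, 0, 0], "grip": 0.3},
  {"xyz": [-60, 0, 54], "turn": [0, 0, 0], "grip": 0.3},
  {"xyz": [-65, 0, 62], "turn": [0, 0, 0], "grip": 0.3},
  {"xyz": [-69, 0, 70], "turn": [0, 0, 0], "grip": 0.3},
  {"xyz": [-69, 0, 70], "turn": [0, 0, 0], "grip": 0.3},
])

```text
clock: 10.18
tcp_pos: [0.5321, -0.1217, 0.1162]
orientation: [-0.229, 0.701, 0.625, 0.255]
wrist_force: [5.8, -3.3, -0.7]
finger_gap: 0.0332
grip_force: 54.1
```

```bash
python3 arc.py .3 0 5; python3 -c "
from h import *
rel(*tgt([-129,-2,90],40))"
```

```text
clk 10.1833 grasp_h [-147.5   -2.2  130.7] axis_h [ 0.644  0.    -0.765] gap 0.0332 gf 54.09034252166748 F_h [-2.6 -6.2 -0.7] q [-0.69  0.58 -0.03  1.38  0.57  0.87]
0.24 [-4.0, 0.0, 8.0]
0.18 [-7.0, 0.0, 17.0]
0.12 [-9.0, 0.0, 25.0]
0.06 [-11.0, 0.0, 34.0]
0.0 [-13.0, 0.0, 43.0]
[-12.1, -0.1, 43.0] [-0.0, -0.002, -0.003]
```

Emit:
apply_moves([
  {"xyz": [-4, 0, 8], "turn": [0, 0, 0], "grip": 0.3},
  {"xyz": [-7, 0, 17], "turn": [0, 0, 0], "grip": 0.3},
  {"xyz": [-9, 0, 25], "turn": [0, 0, 0], "grip": 0.3},
  {"xyz": [-11, 0, 34], "turn": [0, 0, 0], "grip": 0.3},
  {"xyz": [-13, 0, 43], "turn": [0, 0, 0], "grip": 0.3},
  {"xyz": [-13, 0, 46], "turn": [0, 0, 0], "grip": 0.3},
  {"xyz": [-13, 0, 46], "turn": [0, 0, 0], "grip": 0.3},
  {"xyz": [-13, 0, 46], "turn": [0, 0, 0], "grip": 0.3},
])

```text
clock: 10.85
tcp_pos: [0.5343, -0.105, 0.0756]
orientation: [-0.227, 0.702, 0.625, 0.254]
wrist_force: [-3.0, -14.0, 13.9]
finger_gap: 0.0335
grip_force: 58.7
```

```bash
python3 -c "
from h import *
hop()"
```

```text
clk 10.85 grasp_h [-130.6   -2.5   90.2] axis_h [ 0.641 -0.002 -0.768] gap 0.0335 gf 58.68947982788086 F_h [-14.3   1.4  13.9] q [-0.66  0.61 -0.1   1.27  0.58  0.9 ]
```

On the stop (about 14 N). Release and retract.

Emit:
apply_moves([
  {"xyz": [0, 0, 0], "turn": [0, 0, 0], "grip": 0.65},
  {"xyz": [0, 0, 0], "turn": [0, 0, 0], "grip": 0.65},
  {"xyz": [0, 0, 0], "turn": [0, 0, 0], "grip": 0.65},
  {"xyz": [0, 0, 0], "turn": [0, 0, 0], "grip": 0.65},
  {"xyz": [0, 0, -30], "turn": [0, 0, 0], "grip": 0.65},
  {"xyz": [0, 0, -70], "turn": [0, 0, 0], "grip": 0.65},
  {"xyz": [0, 0, -110], "turn": [0, 0, 0], "grip": 0.65},
  {"xyz": [0, 0, -110], "turn": [0, 0, 0], "grip": 0.65},
  {"xyz": [0, 0, -110], "turn": [0, 0, 0], "grip": 0.65},
  {"xyz": [0, 0, -110], "turn": [0, 0, 0], "grip": 0.65},
])

```text
clock: 11.68
tcp_pos: [0.5251, -0.1708, 0.1569]
orientation: [-0.231, 0.701, 0.625, 0.254]
wrist_force: [-0.4, -0.2, -0.5]
finger_gap: 0.0554
grip_force: 0.0
```

Run:
```python
from h import *
hop()
c=imaging.read_camera("wrist");cv2.imwrite("pics/w5.png",c["color"])
P=pts(c);H=RH.inv().apply(P.reshape(-1,3)-O).reshape(P.shape)*1000
hsv=cv2.cvtColor(c["color"],cv2.COLOR_BGR2HSV)
m=(cv2.inRange(hsv,(0,140,40),(6,255,255))>0)&(c["z_map"]>0)&(abs(H[...,1])<60)&(H[...,2]>50)
print("red",m.sum(),np.percentile(H[m],[5,50,95],0).round())
m=(cv2.inRange(hsv,(12,120,60),(35,255,255))>0)&(c["z_map"]>0)&(H[...,2]>170)&(H[...,2]<215)
print(m.sum(),np.percentile(H[m],[2,50,98],0).round() if m.any() else 0)
for g in ([-141,-120,291],[-54,-120,192]): rel(*tgt(g,40))
```

```text
clk 11.6833 grasp_h [-197.1   -0.8  171.4] axis_h [ 0.645  0.005 -0.764] gap 0.0554 gf 0.0 F_h [-0.3  0.3 -0.5] q [-0.75  0.6   0.1   1.54  0.54  0.8 ]
red 1615 [[-141.  -18.   90.]
 [-132.   -3.  102.]
 [-119.   12.  104.]]
1188 [[ -66. -126.  171.]
 [ -64. -119.  189.]
 [ -56. -116.  204.]]
[120.2, 118.8, -56.6] [-0.006, -0.003, -0.004]
[122.8, 119.6, 75.2] [-0.006, -0.003, -0.004]
```

View pics/w5.png

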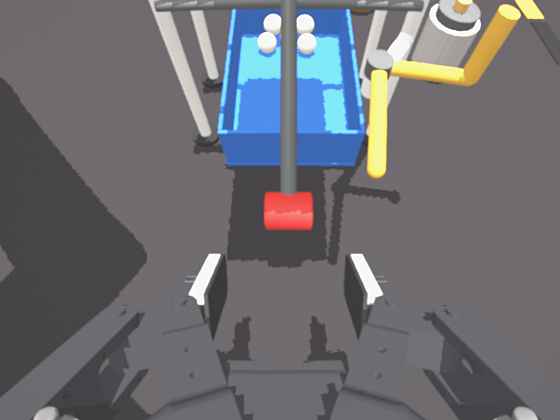

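The knob is back at (289,211) with the same measured position as at the start, so the door is shut. The balls are in the tray and the pin's top is at (508,12). Going back to the pin.

Emit:
apply_moves([
  {"xyz": [120, 119, -57], "turn": [-0.006, 0, -0.004], "grip": 0.6},
  {"xyz": [120, 119, -57], "turn": [-0.006, 0, -0.004], "grip": 0.6},
  {"xyz": [120, 119, -57], "turn": [-0.006, 0, -0.004], "grip": 0.6},
  {"xyz": [120, 119, -57], "turn": [-0.006, 0, -0.004], "grip": 0.6},
  {"xyz": [120, 119, -57], "turn": [-0.006, 0, -0.004], "grip": 0.6},
  {"xyz": [120, 119, -57], "turn": [-0.006, 0, -0.004], "grip": 0.6},
  {"xyz": [121, 120, -20], "turn": [-0.006, 0, -0.004], "grip": 0.6},
  {"xyz": [121, 120, 20], "turn": [-0.006, 0, -0.004], "grip": 0.6},
  {"xyz": [121, 120, 50], "turn": [-0.006, 0, -0.004], "grip": 0.6},
  {"xyz": [121, 120, 72], "turn": [-0.006, 0, -0.004], "grip": 0.6},
  {"xyz": [121, 120, 72], "turn": [-0.006, 0, -0.004], "grip": 0.6},
  {"xyz": [121, 120, 72], "turn": [-0.006, 0, -0.004], "grip": 0.6},
])

```text
clock: 12.73
tcp_pos: [0.6579, -0.0449, 0.1777]
orientation: [-0.23, 0.7, 0.626, 0.255]
wrist_force: [-0.7, -0.9, 0.7]
finger_gap: 0.0514
grip_force: 0.0
```

Emit:
apply_moves([
  {"xyz": [0, 0, 0], "turn": [0, 0, 0], "grip": 0.05},
  {"xyz": [0, 0, 0], "turn": [0, 0, 0], "grip": 0.05},
  {"xyz": [0, 0, 0], "turn": [0, 0, 0], "grip": 0.05},
  {"xyz": [0, 0, 0], "turn": [0, 0, 0], "grip": 0.05},
  {"xyz": [0, 0, 0], "turn": [0, 0, 0], "grip": 0.05},
  {"xyz": [0, 0, 0], "turn": [0, 0, 0], "grip": 0.05},
], force=20)

```text
clock: 13.23
tcp_pos: [0.6612, -0.0476, 0.181]
orientation: [-0.226, 0.7, 0.626, 0.257]
wrist_force: [1.8, -2.0, 3.1]
finger_gap: 0.0111
grip_force: 22.1
```

Run:
```python
from h import *
hop();p,r,s=pose()
g=RH.inv().apply(p-r.apply([0,0,.019])-O)*1000
for q in np.linspace(1.46,-.03,12):
    d=np.array([-50-60*np.cos(q),-61-60*np.sin(q),192])-g
    print(round(q,2),r.inv().apply(RH.apply(d)).round(0))
```

```text
clk 13.2333 grasp_h [ -59.5 -122.2  195.5] axis_h [ 0.644 -0.005 -0.765] gap 0.0111 gf 22.11922287940979 F_h [-1.8 -2.   3.1] q [-0.48  0.65  0.28  1.48  0.65  1.11]
1.46 [-0. -2.  4.]
1.32 [-6. -3. -1.]
1.19 [-12.  -5.  -6.]
1.05 [-18.  -9. -10.]
0.92 [-23. -13. -15.]
0.78 [-28. -19. -19.]
0.65 [-32. -25. -22.]
0.51 [-35. -32. -25.]
0.38 [-38. -39. -27.]
0.24 [-40. -47. -29.]
0.11 [-41. -55. -30.]
-0.03 [-41. -63. -30.]
```

Emit:
apply_moves([
  {"xyz": [-6, -3, -3], "turn": [0, 0, 0], "grip": 0.05},
  {"xyz": [-12, -5, -8], "turn": [0, 0, 0], "grip": 0.05},
  {"xyz": [-18, -9, -12], "turn": [0, 0, 0], "grip": 0.05},
  {"xyz": [-23, -13, -17], "turn": [0, 0, 0], "grip": 0.05},
  {"xyz": [-28, -19, -21], "turn": [0, 0, 0], "grip": 0.05},
  {"xyz": [-32, -25, -24], "turn": [0, 0, 0], "grip": 0.05},
  {"xyz": [-35, -32, -27], "turn": [0, 0, 0], "grip": 0.05},
  {"xyz": [-38, -39, -29], "turn": [0, 0, 0], "grip": 0.05},
  {"xyz": [-40, -47, -31], "turn": [0, 0, 0], "grip": 0.05},
  {"xyz": [-41, -55, -32], "turn": [0, 0, 0], "grip": 0.05},
  {"xyz": [-41, -62, -32], "turn": [0, 0, 0], "grip": 0.05},
  {"xyz": [-41, -64, -32], "turn": [0, 0, 0], "grip": 0.05},
])

```text
clock: 14.23
tcp_pos: [0.5952, -0.0934, 0.1804]
orientation: [-0.222, 0.7, 0.627, 0.261]
wrist_force: [18.2, -3.8, 3.2]
finger_gap: 0.0113
grip_force: 23.1
```

Emit:
apply_moves([
  {"xyz": [0, 0, 0], "turn": [0, 0, 0], "grip": 0.05},
  {"xyz": [0, 0, 0], "turn": [0, 0, 0], "grip": 0.05},
])

```text
clock: 14.4
tcp_pos: [0.5954, -0.0934, 0.1804]
orientation: [-0.222, 0.7, 0.627, 0.26]
wrist_force: [13.3, -5.4, 5.9]
finger_gap: 0.0114
grip_force: 23.1
```

```bash
python3 -c "
from h import *
hop()"
```

```text
clk 14.4 grasp_h [-112.3  -61.7  194.9] axis_h [ 0.643 -0.014 -0.766] gap 0.0114 gf 23.13480108976364 F_h [ -3.9 -13.8   5.9] q [-0.59  0.58  0.15  1.49  0.62  0.98]
```

Emit:
apply_moves([
  {"xyz": [0, 1, 0], "turn": [0, 0, 0], "grip": 0.5},
  {"xyz": [0, 1, 0], "turn": [0, 0, 0], "grip": 0.5},
  {"xyz": [0, 1, 0], "turn": [0, 0, 0], "grip": 0.5},
  {"xyz": [0, 1, 0], "turn": [0, 0, 0], "grip": 0.5},
  {"xyz": [0, 1, -30], "turn": [0, 0, 0], "grip": 0.5},
  {"xyz": [0, 1, -70], "turn": [0, 0, 0], "grip": 0.5},
  {"xyz": [0, 1, -110], "turn": [0, 0, 0], "grip": 0.5},
  {"xyz": [0, 1, -130], "turn": [0, 0, 0], "grip": 0.5},
  {"xyz": [0, 1, -130], "turn": [0, 0, 0], "grip": 0.5},
  {"xyz": [0, 1, -130], "turn": [0, 0, 0], "grip": 0.5},
  {"xyz": [0, 1, -130], "turn": [0, 0, 0], "grip": 0.5},
])

```text
clock: 15.32
tcp_pos: [0.582, -0.1737, 0.2762]
orientation: [-0.229, 0.7, 0.626, 0.256]
wrist_force: [1.0, 0.3, -0.2]
finger_gap: 0.0425
grip_force: 0.0
```

Run:
```python
from h import *
hop()
c=imaging.read_camera("wrist");cv2.imwrite("pics/w6.png",c["color"])
for n in("wrist","side","top"):
    c=imaging.read_camera(n);P=pts(c);H=RH.inv().apply(P.reshape(-1,3)-O).reshape(P.shape)*1000
    hsv=cv2.cvtColor(c["color"],cv2.COLOR_BGR2HSV)
    m=(cv2.inRange(hsv,(12,120,60),(35,255,255))>0)&(c["z_map"]>0)&(H[...,2]>195)&(H[...,2]<212)&(abs(H[...,0]+90)<70)
    print(n,m.sum(),np.median(H[m],0).round(1) if m.any() else 0)
    if n=="wrist":
        m=(cv2.inRange(hsv,(0,140,40),(6,255,255))>0)&(c["z_map"]>0)&(abs(H[...,1])<60)&(H[...,2]>50)&(H[...,2]<130)
        print("red",m.sum(),np.percentile(H[m],[5,50,95],0).round() if m.any() else 0)
    if n=="top":
        m=(hsv[...,1]<70)&(hsv[...,2]>120)&(H[...,2]<60)&(H[...,2]>10)&(H[...,0]>100)&(H[...,0]<200)&(abs(H[...,1])<75)
        k=cv2.connectedComponentsWithStats(m.astype(np.uint8));print(k[2][1:,4],np.percentile(H[m],[0,100],0).round())
```

```text
clk 15.3167 grasp_h [-193.7  -57.6  290.7] axis_h [ 0.645 -0.001 -0.764] gap 0.0425 gf 0.0 F_h [ 0.4 -0.9 -0.2] q [-0.7   0.64  0.47  1.84  0.57  0.85]
wrist 232 [-112.4  -62.9  204.3]
red 447 [[-140.  -20.   91.]
 [-126.  -12.  102.]
 [-117.   13.  104.]]
side 35 [-108.   -64.   204.5]
top 13 [-108.6  -63.6  204.3]
[356] [[129. -34.  14.]
 [170.  37.  43.]]
```

View pics/w6.png

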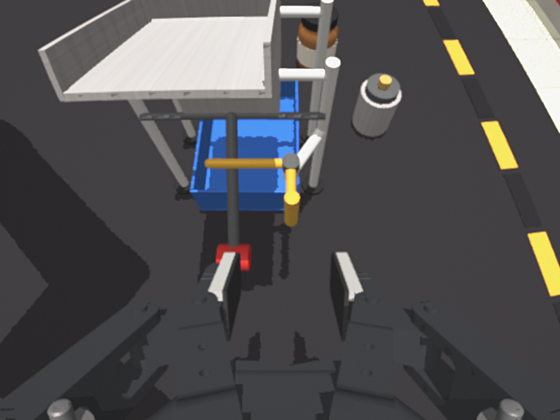

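The arm at (245,163) lies square over the stem, the pin is at (291,210) and the knob is down at (233,257). The gripper is clear of everything, so I'm handing in.

```bash
python3 -c "
from workcell import ticket
print(ticket.hand_in())"
```

```text
the job is handed in; nothing more can be done
None
```

I handed the job in at about 15 s; the hand-in returned no verdict, but the last pictures show all five balls in the tray, the trap door shut, the latch back over the lever and the gripper clear of everything.

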